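# Charge the call-out kit

### The job

Put the call-out kit on charge for the night: lower the large radio, the compact radio, the spare battery pack and the torch each into the charger made for it (the coloured rim and the shape of the pocket tell which), all the way down and upright, with the radios' and the pack's fronts toward the chargers' fronts. Do not drop them or tip them over, and leave the dry cell and the mug where they stand.

Things in the scene. Friction and masses are not known exactly. Their poses are not given: they have to be found in the camera images.
- radio_large: Large handheld radio: black, yellow sides, 36 thick (x), 60 wide (y), 105 tall; two knobs and a stub antenna (27 mm above the body, at +y) on top. 0.2-0.42 kg. Stands on the desk in the near row. Origin: centre of underside; z up, front (display) at -x, toward the robot within 30 deg. Grip from above across its thickness, 15 mm below the body's top, so the antenna clears the palm.
- radio_compact: Compact handheld radio: light grey, blue sides, 28 thick (x), 48 wide (y), 90 tall; two knobs and a stub antenna (23 mm above the body, at +y) on top. 0.14-0.28 kg. Stands on the desk in the near row. Origin: centre of underside; z up, front (display) at -x, toward the robot within 30 deg. Grip from above across its thickness, 15 mm below the body's top, so the antenna clears the palm.
- spare_pack: Spare battery pack: flat black block, orange top end, 20 thick (x), 54 wide (y), 88 mm tall, pale label on its front, no antenna. 0.11-0.23 kg. Stands on the desk in the near row. Origin: centre of underside; z up, front (label) at -x, toward the robot within 30 deg. Grip from above across its thickness, 20 mm below the top.
- work_torch: Torch: black, round, 35 mm across, 110 mm tall, standing on its lens in the near row (not the other torch at the back of the desk beside a mug). 0.1-0.2 kg. Origin: centre of underside; z up along its axis. Grip from above across the tube, 20 mm below its top, any direction.
- charger_large: Charger of the large radio: black, yellow rim, largest pocket. Fixed, in the far row; front (low deck with stripe and lamp) at -x, toward the robot within 20 deg. Origin: centre of the underside, 92 (x) by 84 (y). Pocket centre 15 mm behind it (x = +15); floor at 8 mm, rim at 44 mm height. Pocket 41 (x) by 65, straight to 28 mm height, then flared 7.5 mm on each side: guides in what is 9 mm off.
- charger_compact: Charger of the compact radio: black, blue rim. Fixed, in the far row; front (low deck with stripe and lamp) at -x, toward the robot within 20 deg. Origin: centre of the underside, 92 (x) by 84 (y). Pocket centre 15 mm behind it (x = +15); floor at 8 mm, rim at 44 mm height. Pocket 33 (x) by 53, straight to 28 mm height, then flared 7.5 mm on each side: guides in what is 9 mm off.
- charger_pack: Charger of the spare pack: black, orange rim, narrowest slot. Fixed, in the far row; front (low deck with stripe and lamp) at -x, toward the robot within 20 deg. Origin: centre of the underside, 92 (x) by 84 (y). Pocket centre 15 mm behind it (x = +15); floor at 8 mm, rim at 44 mm height. Pocket 25 (x) by 59, straight to 28 mm height, then flared 7.5 mm on each side: guides in what is 9 mm off.
- charger_torch: Charger of the torch: black, round cup with green rim. Fixed, in the far row; front (low deck with stripe and lamp) at -x, toward the robot within 20 deg. Origin: centre of the underside, 92 (x) by 84 (y). Pocket centre 15 mm behind it (x = +15); floor at 8 mm, rim at 44 mm height. Cup 43 mm across up to 25 mm height, flared to 60 at the mouth: guides in what is up to 9 mm off.
- dry_cell: Bystander, leave alone: blue dry cell with a pale band, 26 mm across, 50 mm tall, standing by the vice at the right. Origin: centre of underside.
- coffee_mug: Bystander, leave alone: white mug, 92 mm across, 95 mm tall, at the left before the laptop. Origin: middle of its underside, handle included.

How it is judged:
By the outcome, as a careful person would: the job done as asked, in the order asked, and still so for the second after the job is handed in, with the robot touching nothing.
It also fails if it takes over 106 s, if anything falls off the work surface, if the arm or the gripper's body presses on something with over 40 N, if the wrist force passes 120 N, or if a joint passes its speed limit or range.

### The arm

A 6-joint arm with a two-finger parallel gripper is mounted at the origin on a cart in front of the work surface, level with it; the furniture and walls round the work are solid. World frame = base frame: x ahead of the robot, y to its left, z up, the work surface at z = 0. Lengths are in m, angles in rad, forces in N, time in s.
With the tool pointing down it reaches from about 0.3 to 0.775 m from the base axis. Payload 14.6 kg.
Tool frame: the origin (TCP) lies on the centre line of the jaws, within the pads' length; the fingertips stand ctrl.tcp_to_tips ahead of it and the grasp point (between the pads) lies 2 mm behind it (ctrl.tcp_to_tips is the distance from the TCP to the fingertips, in m); z points along the fingers, y is the line along which they close (so a half turn about z gives the same grasp; the last joint's range is limited). The gripper opens to 94 mm and grips with 3 to 60 N. Pads are 16 mm wide; open, the fingers measure 119 mm over their backs; the gripper's body (75 mm by 177 mm) begins 78 mm behind the grasp point.
Start: joints at [1.042, 0.3, 1.521, -0, 1.321, -0.067], TCP at [0.245, 0.492, 0.222] pointing down, gripper open.
Joint ranges: [-3.03, 3.03], [-0.79, 2.21], [0.23, 2.52], [-1.04, 4.18], [0, 3.07], [-2.55, 2.55]. Speed limits (rad/s): [2.22, 2.22, 2.57, 3.14, 3.14, 3.14].

### API

Orientations are given as [roll, pitch, yaw] about the fixed x, y, z axes, in that order (R = Rz(yaw) Ry(pitch) Rx(roll)).
In Python, from station import telemetry, viewer, hand_in, ctrl gives the robot as it stands.
- The arm moves only by the tool step_arm, never from a script. Its argument "plan" is a list of rows, each an object of numbers: "dx", "dy", "dz": the shift along the tool's x, y, z scaled (see below); "rx", "ry", "rz": the turn, a rotation vector about the tool's x, y, z scaled (see below); "claw": the closure, from 0 (fully open) to 1 (shut). In form: [{"dx": .., "dy": .., "dz": .., "rx": .., "ry": .., "rz": .., "claw": ..}, ...]. A call has 1 to 10 rows; each row shifts and turns the commanded pose from where the row before left it, along the tool's axes as they then stand; what a row does not reach is not made up. The controller multiplies each number of a shift by 0.1 m and each number of a turn by 90 degrees. A row lasts 1/10 s, in which the tool goes at most 50 mm and 8.59 degrees, less where a joint would pass 70% of its speed; a pose out of reach is approached as far as the arm can. A call with a number of a shift or a turn outside -1 to 1 is refused whole. A call with a gripper value outside its range is refused whole. The fingers move at their own pace and stop on an object; "grip_force" is the grip in N (left out, the last holds). Time passes only in rows, so rows that do not move let the fingers close. It gives the time, the measured TCP pose, the force, the opening and the grip force at its end, in the units of the state.
- telemetry.get_obs(): the state, without advancing time (a new reading comes with each control period).
- viewer.camera(name): name is "scene" or "top" or "wrist"; returns a dict with "img" (400x640x3 uint8, red, green, blue), "z_map" (400x640 float32, m along the optical axis (not along the pixel's ray), 0 where there is no reading), "fx", "fy", "cx", "cy" (pixels), "dist" ([k1, k2, p1, p2, k3] as OpenCV has them; the pictures are not rectified), "R" (3x3) and "t" (3): a world point X has camera coordinates R X + t; the wrist camera has in their place "tool_from_camera" (4x4, takes a point from camera to tool coordinates, whose origin is the TCP and whose axes are the flange's). Camera axes: x right, y down, z forward; pixel columns grow to the right and rows downward; lengths in m; the calibration is good to about 2 mm. A picture is of the moment at which its call begins: read the wrist's pose just before it.
- hand_in(): hands the job in; it is judged then, once.
Trained networks look in a picture, given as the dict that the camera call returned (one of the last four; its "shot" number tells which), for a name from the list of things; names that differ only in an ending like _2 or _b are one class to them, and where a whole thing is asked for, a point or a joint stands for the part that bears it (a point fixed in the world has none). Each returns a list of dicts, best first, with "score" (0 to 1); they miss things now and then, are a little off and sometimes report something else, mostly with a low value. They report only what shows in the picture. A call takes as long as a camera call.
- viewer.recognise(target, picture): "rect" ([left, top, right, bottom] in pixels, round what is visible of it).
The state is a dict: "time_s": time; "qpos": joint angles; "joint_vel": joint speeds; "tau": joint torques, N m; "ee_pos": TCP position; "eef_rot": TCP orientation; "force": force on the tool from outside, world axes, zero at the start; "moment": the same for the moment, N m; "grip_width": finger opening in m; "grip_force": force on a finger pad.
Only numpy, scipy, OpenCV 4.12 (cv2) and the standard library are available. Lean on these libraries where they do the work, as an engineer would, in place of code of your own. Each camera call takes 0.05 s, during which the arm holds its last target. There are 200 camera calls.

## Working session

There is one attempt and no reset: what is moved stays moved. The work goes in short steps, Python scripts to look and compute and a tool call to move; the robot and the scene stay as the last step left them, time stands still between calls to the robot, and variables do not carry over. Pictures are saved under pics/ and viewed, at most 14 in all, crops included, and the job is handed in when it is done.

Besides the shell and the picture viewer there is one more tool, called after "Call:" as name([rows], argument=value, ...), one row to a line, values as JSON. step_arm: Moves the arm, as the interface text tells. Shifts and turns lie within -1 to 1; 1 stands for 0.1 m of shift or 90 degrees of turn. Its arguments: {"type":"object","properties":{"plan":{"type":"array"},"grip_force":{"type":"number"}},"required":["plan"]}

```bash
mkdir -p pics; python3 - <<'E'
from station import telemetry, viewer, ctrl
import cv2,numpy as np
print(telemetry.get_obs(), ctrl.tcp_to_tips)
for n in ("top","scene"):
    c=viewer.camera(n); cv2.imwrite(f"pics/{n}1.png",c["img"][:,:,::-1])
    print(n,c["fx"],c["cx"],c["cy"],c["dist"],c["R"],c["t"])
    for t in "radio_large radio_compact spare_pack work_torch charger_large charger_compact charger_pack charger_torch dry_cell coffee_mug".split():
        print(t,[(np.round(r["rect"]).astype(int).tolist(),round(r["score"],2)) for r in viewer.recognise(t,c)[:2]])
E
```

```text
{'time_s': 0.0, 'qpos': array([ 1.04242199e+00,  3.00477471e-01,  1.52156425e+00, -9.12058893e-06,
        1.32071336e+00, -6.65829777e-02]), 'joint_vel': array([-5.13543064e-04,  1.22920966e-03,  3.36202899e-04,  1.00511439e-03,
        8.93400589e-05, -5.88726074e-04]), 'tau': array([-3.08123317e-04, -5.31819284e+01, -3.52724111e+01,  7.07415864e-02,
        2.44884094e-02, -6.26700739e-05]), 'ee_pos': array([0.24492877, 0.49218461, 0.22188995]), 'eef_rot': array([-3.14043221e+00, -6.85261123e-05,  2.67980352e+00]), 'force': array([0.34751892, 0.33283442, 0.72960596]), 'moment': array([ 0.01821788, -0.01151395,  0.01548407]), 'grip_force': 0.0, 'grip_width': 0.09378143537963651} 0.017
top 501.82227312698893 324.5246500773105 201.07540350410142 [0.04313097 0.         0.         0.         0.        ] [[-0.02166369 -0.99974822  0.00584667]
 [-0.98165904  0.02016305 -0.18957579]
 [ 0.18941017 -0.00984635 -0.98184868]] [0.05730279 0.53057017 1.60437301]
radio_large [([371, 212, 390, 230], 0.59)]
radio_compact [([256, 223, 270, 239], 0.72)]
spare_pack [([331, 223, 344, 235], 0.66)]
work
[... 406 characters left out ...]
          0.        ] [[ 0.88497093 -0.46504162 -0.02372224]
 [-0.26430711 -0.45972658 -0.84781674]
 [ 0.38336432  0.75656313 -0.52975847]] [-0.41616398  0.21642387  1.13413804]
radio_large [([332, 215, 350, 269], 0.68)]
radio_compact [([261, 164, 275, 200], 0.7)]
spare_pack [([302, 202, 310, 241], 0.69)]
work_torch [([281, 188, 291, 220], 0.8), ([405, 258, 453, 300], 0.67)]
charger_large [([317, 176, 352, 212], 0.55)]
charger_compact [([376, 226, 419, 259], 0.74), ([349, 206, 386, 237], 0.57)]
charger_pack [([375, 225, 417, 255], 0.81)]
charger_torch [([406, 258, 451, 299], 0.79)]
dry_cell [([367, 267, 380, 288], 0.56)]
coffee_mug [([243, 139, 282, 172], 0.89), ([301, 202, 312, 242], 0.59)]
```

```bash
python3 - <<'E'
import cv2
a=cv2.imread("pics/top1.png")[130:280,180:480]; cv2.imwrite("pics/t2.png",cv2.resize(a,(800,400),interpolation=cv2.INTER_CUBIC))
a=cv2.imread("pics/scene1.png")[120:320,220:480]; cv2.imwrite("pics/s2.png",cv2.resize(a,(780,600),interpolation=cv2.INTER_CUBIC))
E
```

```text
(no output)
```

View pics/t2.png

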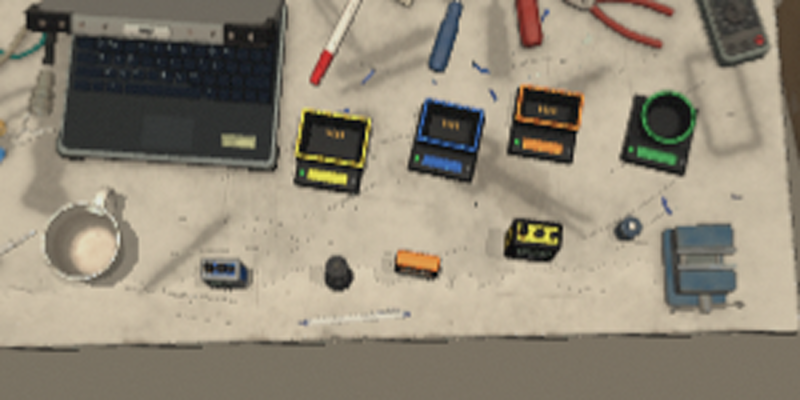

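View pics/s2.png

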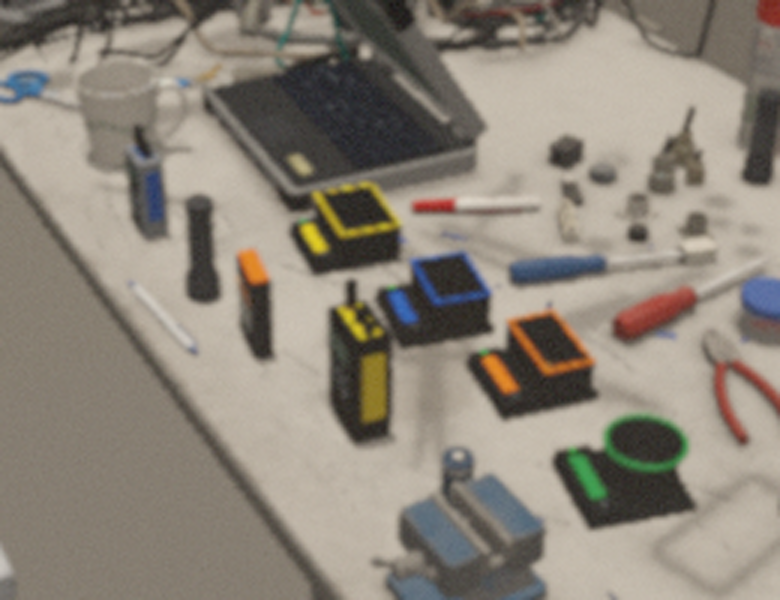

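```bash
cat > h.py <<'E'
import numpy as np, cv2
from station import telemetry, viewer, ctrl
from scipy.spatial.transform import Rotation as Ro
def cloud(name):
    o=telemetry.get_obs(); c=viewer.camera(name)
    h,w=c["z_map"].shape; u,v=np.meshgrid(np.arange(w),np.arange(h))
    K=np.array([[c["fx"],0,c["cx"]],[0,c["fy"],c["cy"]],[0,0,1]])
    p=cv2.undistortPoints(np.stack([u,v],-1).reshape(-1,1,2).astype(float),K,np.array(c["dist"])).reshape(h,w,2)
    P=np.dstack([p,np.ones((h,w))])*c["z_map"][...,None]
    if name=="wrist":
        T=np.array(c["tool_from_camera"]); R=Ro.from_euler("xyz",o["eef_rot"]).as_matrix()
        W=(P@T[:3,:3].T+T[:3,3])@R.T+o["ee_pos"]
    else: W=(P-c["t"])@c["R"]
    W[c["z_map"]<=0]=np.nan
    return c,W,cv2.cvtColor(c["img"],cv2.COLOR_RGB2HSV)
HUE=dict(large=(22,34),compact=(103,122),pack=(6,18),torch=(48,80))
def rect(pts):  # centre mm, sides (x-ish, y-ish), yaw of thin/x axis in deg within +-45
    (cx,cy),(a,b),t=cv2.minAreaRect((pts*1000).astype(np.float32))
    t=(t+45)%180-45
    if t>45: t-=90; a,b=b,a
    return np.round([cx,cy,a,b,t],1)
def blobs(m,n=8):
    k,l,s,_=cv2.connectedComponentsWithStats(m.astype(np.uint8))
    return [l==i for i in range(1,k) if s[i,4]>=n]
E
python3 - <<'E'
from h import *
c,W,H=cloud("top")
z=W[...,2]; x=W[...,0]; y=W[...,1]
for n,(a,b) in HUE.items():
    m=(H[...,0]>=a)&(H[...,0]<=b)&(H[...,1]>110)&(H[...,2]>70)&(z>.03)&(z<.06)&(x>.4)
    for k in blobs(m,15): print("rim",n,k.sum(),rect(W[k][:,:2]),z[k].mean())
m=(z>.045)&(z<.15)&(x<.6)&(x>.25)
for k in blobs(m): 
    t=k&(z>np.nanpercentile(z[k],90)-.02)
    print("obj",k.sum(),np.round(np.nanpercentile(z[k],[50,98]),3),rect(W[t][:,:2]),np.argwhere(k).mean(0))
E
```

```text
rim large 122 [601.6 111.7  65.2  86.7  -9.4] 0.04286308112816404
rim compact 172 [ 861.  -199.    51.8   53.    -9.5] 0.03777631690037395
rim compact 69 [614.5 -35.7  56.6  74.7 -12.7] 0.04197796199153508
rim compact 27 [635.7 -50.9  22.6  63.4 -34.4] 0.04405423657567104
rim pack 106 [ 635.  -161.1   48.4   80.9   -9.7] 0.042790622083045196
rim torch 69 [ 615.  -305.7   57.1   65.9  -33.4] 0.04298889423161137
obj 9 [0.048 0.062] [594.  791.3   3.7  16.1 -34.4] [187.          96.88888889]
obj 378 [0.057 0.075] [525.6 728.  173.3  91.4 -13.9] [200.73015873 117.36243386]
obj 259 [0.101 0.148] [502.7 807.5  63.   27.9 -19.6] [215.23552124  79.71042471]
obj 345 [0.082 0.099] [474.2 412.1 102.8  90.9  18.8] [217.27826087 209.26666667]
obj 123 [0.142 0.15 ] [395.9 823.5 202.7   6.6  19.8] [245.67479675  68.5203252 ]
obj 272 [0.104 0.131] [ 462.7 -130.1   40.2   60.8   -7.4] [219.21691176 379.93382353]
obj 37 [0.048 0.052] [ 479.3 -253.5   22.5   24.   -37.3] [215.13513514 415.94594595]
obj 597 [0.071 0.08 ] [ 426.3 -337.   105.    73.9    3.1] [228.56113903 443.79061977]
obj 128 [0.085 0.095] [438.   10.8  21.   52.8 -12. ] [228.5625  336.03125]
obj 164 [0.089 0.115] [431.6 246.1  26.1  47.6  -1.3] [231.72560976 262.90853659]
obj 75 [0.103 0.115] [429.9 107.6  24.8  24.9  17.4] [230.93333333 306.09333333]
obj 51 [0.137 0.15 ] [272.1 793.7  47.1   9.  -23.1] [287.66666667  74.7254902 ]
```

Call:
step_arm([
  {"dz":-0.15,"rz":0.0882,"claw":0},
  {"dz":-0.15,"rz":0.0882,"claw":0},
  {"dz":-0.15,"rz":0.0882,"claw":0},
  {"dz":-0.15,"rz":0.0882,"claw":0},
  {"dz":-0.15,"rz":0.0882,"claw":0},
  {"dz":-0.15,"rz":0.0882,"claw":0},
  {"dz":-0.15,"rz":0.0882,"claw":0},
  {"dz":-0.15,"rz":0.0882,"claw":0},
  {"claw":0},
], grip_force=20)

```text
$.plan[0]: bad value
```

Call:
step_arm([
  {"dx":-0.4,"dy":0.2,"claw":0},
  {"dx":-0.4,"dy":0.2,"claw":0},
  {"dx":-0.4,"dy":0.2,"claw":0},
  {"dx":-0.4,"dy":0.2,"claw":0},
  {"dx":-0.4,"dy":0.2,"claw":0},
  {"dx":-0.4,"dy":0.2,"claw":0},
  {"dx":-0.4,"dy":0.2,"claw":0},
  {"dx":-0.4,"dy":0.2,"claw":0},
  {"claw":0},
])

```text
$.plan[0]: bad value
```

Call:
step_arm([
  {"dx":0,"dy":0,"dz":-0.15,"rx":0,"ry":0,"rz":0.0882,"claw":0},
  {"dx":0,"dy":0,"dz":-0.15,"rx":0,"ry":0,"rz":0.0882,"claw":0},
  {"dx":0,"dy":0,"dz":-0.15,"rx":0,"ry":0,"rz":0.0882,"claw":0},
  {"dx":0,"dy":0,"dz":-0.15,"rx":0,"ry":0,"rz":0.0882,"claw":0},
  {"dx":0,"dy":0,"dz":-0.15,"rx":0,"ry":0,"rz":0.0882,"claw":0},
  {"dx":0,"dy":0,"dz":-0.15,"rx":0,"ry":0,"rz":0.0882,"claw":0},
  {"dx":0,"dy":0,"dz":-0.15,"rx":0,"ry":0,"rz":0.0882,"claw":0},
  {"dx":0,"dy":0,"dz":-0.15,"rx":0,"ry":0,"rz":0.0882,"claw":0},
  {"dx":0,"dy":0,"dz":0,"rx":0,"ry":0,"rz":0,"claw":0},
], grip_force=20)

```text
time_s: 2.05
ee_pos: [0.2453, 0.4927, 0.3442]
eef_rot: [3.14, -0.003, 1.569]
force: [1.1, -0.4, -0.1]
grip_width: 0.094
grip_force: 0.0
```

Call:
step_arm([
  {"dx":-0.4,"dy":0.2,"dz":0,"rx":0,"ry":0,"rz":0,"claw":0},
  {"dx":-0.4,"dy":0.2,"dz":0,"rx":0,"ry":0,"rz":0,"claw":0},
  {"dx":-0.4,"dy":0.2,"dz":0,"rx":0,"ry":0,"rz":0,"claw":0},
  {"dx":-0.4,"dy":0.2,"dz":0,"rx":0,"ry":0,"rz":0,"claw":0},
  {"dx":-0.4,"dy":0.2,"dz":0,"rx":0,"ry":0,"rz":0,"claw":0},
  {"dx":-0.4,"dy":0.2,"dz":0,"rx":0,"ry":0,"rz":0,"claw":0},
  {"dx":-0.4,"dy":0.2,"dz":0,"rx":0,"ry":0,"rz":0,"claw":0},
  {"dx":0,"dy":0,"dz":0,"rx":0,"ry":0,"rz":0,"claw":0},
  {"dx":0,"dy":0,"dz":0,"rx":0,"ry":0,"rz":0,"claw":0},
])

```text
time_s: 2.95
ee_pos: [0.3854, 0.212, 0.3419]
eef_rot: [-3.141, 0.0, 1.573]
force: [0.0, 1.3, -0.3]
grip_width: 0.0943
grip_force: 0.0
```

```bash
python3 - <<'E'
from h import *
c,W,H=cloud("wrist")
print(np.round(c["tool_from_camera"],3), telemetry.get_obs()["ee_pos"])
cv2.imwrite("pics/w1.png",c["img"][:,:,::-1])
E
```

```text
[[ 0.    -0.966 -0.257  0.075]
 [ 1.     0.    -0.     0.   ]
 [ 0.001 -0.257  0.966 -0.162]
 [ 0.     0.     0.     1.   ]] [0.38501408 0.21277444 0.34193769]
```

View pics/w1.png

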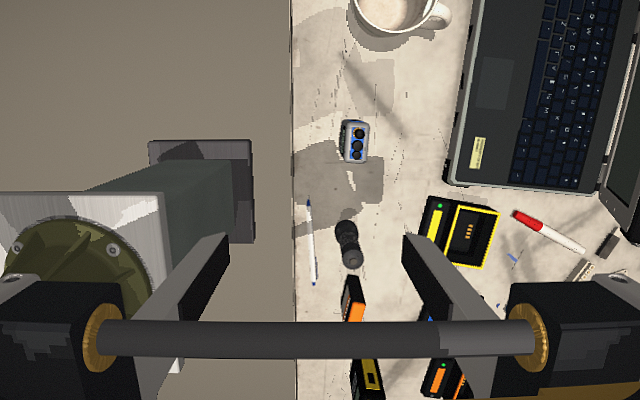

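```bash
cat >> h.py <<'E'
def measure():
    c,W,H=cloud("wrist"); z=W[...,2]; x=W[...,0]; y=W[...,1]
    e=telemetry.get_obs()["ee_pos"]; print("tcp",np.round(e*1000,1))
    for n,(a,b) in HUE.items():
        m=(H[...,0]>=a)&(H[...,0]<=b)&(H[...,1]>110)&(H[...,2]>70)&(abs(z-.043)<.006)&(x>.53)&(x<.72)&(abs(y)<.4)
        m=cv2.morphologyEx(m.astype(np.uint8),cv2.MORPH_CLOSE,np.ones((3,3)))>0
        for k in blobs(m&(z>.03),100): print("rim",n,k.sum(),rect(W[k][:,:2]),z[k].mean().round(4), "yaw by deck below")
    m=(z>.075)&(z<.14)&(x<.52)&(x>.36)&(abs(y)<.35)
    for k in blobs(m,100):
        p=W[k]
        for lo,hi in ((.083,.092),(.1,.107),(.106,.113)):
            t=p[(p[:,2]>lo)&(p[:,2]<hi)]
            if len(t)>40: print("obj",len(t),(lo,hi),rect(t[:,:2]), "top",np.percentile(p[:,2],99).round(4),np.argwhere(k).mean(0).round())
    return c,W,H
E
python3 - <<'E'
from h import *
measure()
E
```

```text
tcp [384.8 213.2 342. ]
rim large 568 [601.6 110.5  64.   87.1 -10.2] 0.0433 yaw by deck below
obj 677 (0.083, 0.092) [433.2 245.9  28.1  48.   -1.1] top 0.1134 [142. 356.]
obj 79 (0.1, 0.107) [431.7 246.4  11.4  31.6  13.9] top 0.1134 [142. 356.]
obj 64 (0.106, 0.113) [433.2 257.7   9.8   9.9  -1.3] top 0.1134 [142. 356.]
obj 42 (0.083, 0.092) [428.5 113.3  22.6   9.2  20.1] top 0.1102 [256. 352.]
obj 226 (0.1, 0.107) [431.2 106.   25.1  25.9  18.5] top 0.1102 [256. 352.]
obj 190 (0.106, 0.113) [431.  106.1  20.8  20.4  41.7] top 0.1102 [256. 352.]
obj 268 (0.083, 0.092) [440.3  20.4  19.   31.4 -12.4] top 0.089 [310. 356.]
obj 139 (0.083, 0.092) [ 461.3 -108.    42.9   19.1   25. ] top 0.1044 [391. 370.]
obj 112 (0.1, 0.107) [ 467.5 -105.5   34.2    8.6    0.9] top 0.1044 [391. 370.]
```

Call:
step_arm([
  {"dx":-0.5,"dy":0.15,"dz":0,"rx":0,"ry":0,"rz":0,"claw":0},
  {"dx":-0.47,"dy":0.15,"dz":0,"rx":0,"ry":0,"rz":0,"claw":0},
  {"dx":-0.47,"dy":0.15,"dz":0,"rx":0,"ry":0,"rz":0,"claw":0},
  {"dx":-0.47,"dy":0.15,"dz":0,"rx":0,"ry":0,"rz":0,"claw":0},
  {"dx":-0.47,"dy":0.15,"dz":0,"rx":0,"ry":0,"rz":0,"claw":0},
  {"dx":-0.47,"dy":0.15,"dz":0,"rx":0,"ry":0,"rz":0,"claw":0},
  {"dx":-0.47,"dy":0.15,"dz":0,"rx":0,"ry":0,"rz":0,"claw":0},
  {"dx":-0.47,"dy":0.15,"dz":0,"rx":0,"ry":0,"rz":0,"claw":0},
  {"dx":-0.47,"dy":0.15,"dz":0,"rx":0,"ry":0,"rz":0,"claw":0},
  {"dx":0,"dy":0,"dz":0,"rx":0,"ry":0,"rz":0,"claw":0},
])

```text
time_s: 4.05
ee_pos: [0.5209, -0.2142, 0.3403]
eef_rot: [-3.139, -0.001, 1.571]
force: [0.3, 1.0, -1.5]
grip_width: 0.0939
grip_force: 0.0
```

```bash
python3 - <<'E'
from h import *
c,W,H=measure()
cv2.imwrite("pics/w2.png",c["img"][:,:,::-1])
E
```

```text
tcp [ 520.6 -211.9  340.8]
rim compact 487 [614.5 -41.3  55.2  67.8 -13.3] 0.0436 yaw by deck below
rim pack 653 [ 635.9 -163.2   47.8   81.2  -10.6] 0.0434 yaw by deck below
rim torch 350 [ 617.2 -309.3   61.8   66.2  -24.4] 0.0451 yaw by deck below
obj 41 (0.083, 0.092) [ 482.1 -132.2    8.7   58.1    1.6] top 0.1321 [100. 265.]
obj 1457 (0.1, 0.107) [ 464.8 -132.5   36.4   59.8   -7.4] top 0.1321 [100. 265.]
obj 187 (0.106, 0.113) [ 464.3 -132.4   28.5   49.1   -7. ] top 0.1321 [100. 265.]
```

View pics/w2.png

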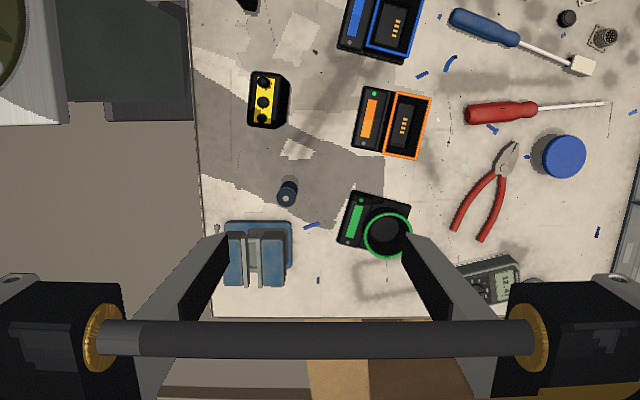

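Call:
step_arm([
  {"dx":0.265,"dy":-0.186,"dz":0.2,"rx":0,"ry":0,"rz":0,"claw":0},
  {"dx":0.265,"dy":-0.186,"dz":0.2,"rx":0,"ry":0,"rz":0,"claw":0},
  {"dx":0.265,"dy":-0.186,"dz":0.2,"rx":0,"ry":0,"rz":0,"claw":0},
  {"dx":0,"dy":0,"dz":0.2,"rx":0,"ry":0,"rz":0.082,"claw":0},
  {"dx":0,"dy":0,"dz":0.2,"rx":0,"ry":0,"rz":0,"claw":0},
  {"dx":0,"dy":0,"dz":0,"rx":0,"ry":0,"rz":0,"claw":0},
  {"dx":0,"dy":0,"dz":0,"rx":0,"ry":0,"rz":0,"claw":0},
])

```text
time_s: 4.8
ee_pos: [0.4643, -0.1307, 0.2432]
eef_rot: [3.141, -0.0, 1.445]
force: [0.3, 0.1, 0.2]
grip_width: 0.0939
grip_force: 0.0
```

Call:
step_arm([
  {"dx":0,"dy":0,"dz":0.4,"rx":0,"ry":0,"rz":0,"claw":0},
  {"dx":0,"dy":0,"dz":0.4,"rx":0,"ry":0,"rz":0,"claw":0},
  {"dx":0,"dy":0,"dz":0.4,"rx":0,"ry":0,"rz":0,"claw":0},
  {"dx":0,"dy":0,"dz":0.25,"rx":0,"ry":0,"rz":0,"claw":0},
  {"dx":0,"dy":0,"dz":0.1,"rx":0,"ry":0,"rz":0,"claw":0},
  {"dx":0,"dy":0,"dz":0,"rx":0,"ry":0,"rz":0,"claw":0},
  {"dx":0,"dy":0,"dz":0,"rx":0,"ry":0,"rz":0,"claw":1},
  {"dx":0,"dy":0,"dz":0,"rx":0,"ry":0,"rz":0,"claw":1},
  {"dx":0,"dy":0,"dz":0,"rx":0,"ry":0,"rz":0,"claw":1},
  {"dx":0,"dy":0,"dz":0,"rx":0,"ry":0,"rz":0,"claw":1},
], grip_force=25)

```text
time_s: 5.8
ee_pos: [0.4643, -0.132, 0.0881]
eef_rot: [3.14, 0.0, 1.443]
force: [0.4, 0.8, -0.5]
grip_width: 0.0653
grip_force: 0.0
```

Call:
step_arm([
  {"dx":0,"dy":0,"dz":0,"rx":0,"ry":0,"rz":0,"claw":1},
  {"dx":0,"dy":0,"dz":0,"rx":0,"ry":0,"rz":0,"claw":1},
  {"dx":0,"dy":0,"dz":0,"rx":0,"ry":0,"rz":0,"claw":1},
])

```text
time_s: 6.1
ee_pos: [0.464, -0.1319, 0.0875]
eef_rot: [3.142, -0.0, 1.443]
force: [0.3, -0.4, -0.8]
grip_width: 0.0417
grip_force: 0.0
```

Call:
step_arm([
  {"dx":0,"dy":0,"dz":0,"rx":0,"ry":0,"rz":0,"claw":1},
  {"dx":0,"dy":0,"dz":0,"rx":0,"ry":0,"rz":0,"claw":1},
  {"dx":0,"dy":0,"dz":-0.1,"rx":0,"ry":0,"rz":0,"claw":1},
  {"dx":0,"dy":0,"dz":-0.2,"rx":0,"ry":0,"rz":0,"claw":1},
  {"dx":0,"dy":0,"dz":-0.3,"rx":0,"ry":0,"rz":0,"claw":1},
  {"dx":0,"dy":0,"dz":-0.3,"rx":0,"ry":0,"rz":0,"claw":1},
  {"dx":0,"dy":0,"dz":-0.1,"rx":0,"ry":0,"rz":0,"claw":1},
])

```text
time_s: 6.8
ee_pos: [0.4648, -0.1321, 0.1905]
eef_rot: [3.138, 0.001, 1.443]
force: [0.1, -0.2, -3.2]
grip_width: 0.0357
grip_force: 25.0
```

Call:
step_arm([
  {"dx":0.15,"dy":0.06,"dz":0,"rx":0,"ry":0,"rz":0,"claw":1},
  {"dx":0.3,"dy":0.12,"dz":0,"rx":0,"ry":0,"rz":0,"claw":1},
  {"dx":0.38,"dy":0.16,"dz":0,"rx":0,"ry":0,"rz":0,"claw":1},
  {"dx":0.38,"dy":0.16,"dz":0,"rx":0,"ry":0,"rz":0,"claw":1},
  {"dx":0.38,"dy":0.16,"dz":0,"rx":0,"ry":0,"rz":0,"claw":1},
  {"dx":0.38,"dy":0.16,"dz":0,"rx":0,"ry":0,"rz":0,"claw":1},
  {"dx":0.31,"dy":0.12,"dz":0,"rx":0,"ry":0,"rz":0,"claw":1},
  {"dx":0.2,"dy":0.08,"dz":0,"rx":0,"ry":0,"rz":0,"claw":1},
  {"dx":0.1,"dy":0.04,"dz":0,"rx":0,"ry":0,"rz":0.031,"claw":1},
  {"dx":0,"dy":0,"dz":0,"rx":0,"ry":0,"rz":0,"claw":1},
])

```text
time_s: 7.8
ee_pos: [0.602, 0.1116, 0.1861]
eef_rot: [-3.14, 0.0, 1.395]
force: [-0.4, -0.7, -2.4]
grip_width: 0.0358
grip_force: 25.0
```

```bash
python3 - <<'E'
from h import *
c,W,H=cloud("wrist"); o=telemetry.get_obs()
print(o["ee_pos"],o["eef_rot"],o["grip_width"],o["grip_force"],o["force"])
cv2.imwrite("pics/w3.png",c["img"][:,:,::-1])
E
```

```text
[0.60174732 0.11066071 0.18634846] [-3.13994739e+00  5.99120606e-04  1.39558452e+00] 0.03597352474528666 24.96519774198532 [ 0.02141488 -0.67686008 -2.4822013 ]
```

View pics/w3.png

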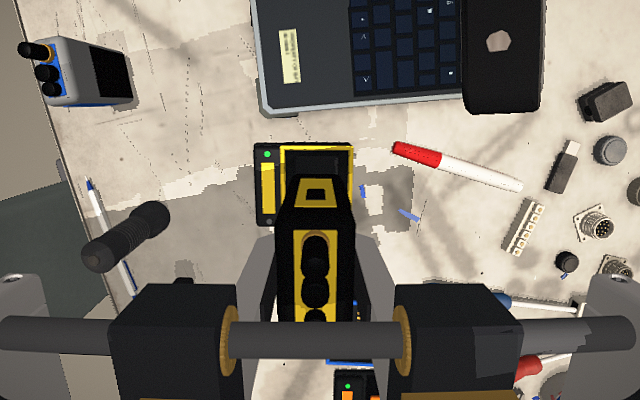

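Call:
step_arm([
  {"dx":0,"dy":0,"dz":0.25,"rx":0,"ry":0,"rz":0,"claw":1},
  {"dx":0,"dy":0,"dz":0.25,"rx":0,"ry":0,"rz":0,"claw":1},
  {"dx":0,"dy":0,"dz":0.15,"rx":0,"ry":0,"rz":0,"claw":1},
  {"dx":0,"dy":0,"dz":0.1,"rx":0,"ry":0,"rz":0,"claw":1},
  {"dx":0,"dy":0,"dz":0.08,"rx":0,"ry":0,"rz":0,"claw":1},
  {"dx":0,"dy":0,"dz":0.05,"rx":0,"ry":0,"rz":0,"claw":1},
  {"dx":0,"dy":0,"dz":0,"rx":0,"ry":0,"rz":0,"claw":1},
  {"dx":0,"dy":0,"dz":0,"rx":0,"ry":0,"rz":0,"claw":1},
])

```text
time_s: 8.65
ee_pos: [0.6024, 0.1105, 0.1001]
eef_rot: [3.141, -0.0, 1.394]
force: [0.5, -0.3, -3.2]
grip_width: 0.0361
grip_force: 25.0
```

Call:
step_arm([
  {"dx":0,"dy":0,"dz":0.03,"rx":0,"ry":0,"rz":0,"claw":1},
  {"dx":0,"dy":0,"dz":0.015,"rx":0,"ry":0,"rz":0,"claw":1},
  {"dx":0,"dy":0,"dz":0,"rx":0,"ry":0,"rz":0,"claw":1},
  {"dx":0,"dy":0,"dz":0,"rx":0,"ry":0,"rz":0,"claw":1},
])

```text
time_s: 9.05
ee_pos: [0.6025, 0.1105, 0.0954]
eef_rot: [3.141, -0.0, 1.394]
force: [2.0, -0.3, 0.8]
grip_width: 0.0362
grip_force: 25.0
```

Call:
step_arm([
  {"dx":0,"dy":0,"dz":0.005,"rx":0,"ry":0,"rz":0,"claw":1},
  {"dx":0,"dy":0,"dz":0,"rx":0,"ry":0,"rz":0,"claw":0.3},
  {"dx":0,"dy":0,"dz":0,"rx":0,"ry":0,"rz":0,"claw":0.3},
  {"dx":0,"dy":0,"dz":0,"rx":0,"ry":0,"rz":0,"claw":0.3},
  {"dx":0,"dy":0,"dz":0,"rx":0,"ry":0,"rz":0,"claw":0.3},
  {"dx":0,"dy":0,"dz":-0.15,"rx":0,"ry":0,"rz":0,"claw":0.2},
  {"dx":0,"dy":0,"dz":-0.4,"rx":0,"ry":0,"rz":0,"claw":0},
  {"dx":0,"dy":0,"dz":-0.45,"rx":0,"ry":0,"rz":0,"claw":0},
  {"dx":0,"dy":0,"dz":-0.45,"rx":0,"ry":0,"rz":0,"claw":0},
  {"dx":0,"dy":0,"dz":-0.2,"rx":0,"ry":0,"rz":0,"claw":0},
])

```text
time_s: 10.05
ee_pos: [0.6027, 0.1106, 0.2655]
eef_rot: [3.135, -0.002, 1.394]
force: [0.1, 0.3, 0.1]
grip_width: 0.0937
grip_force: 0.0
```

```bash
python3 - <<'E'
from h import *
for n in ("wrist","top"):
    c,W,H=cloud(n); z=W[...,2]
    m=(abs(W[...,0]-.602)<.06)&(abs(W[...,1]-.11)<.06)&(z>.09)&(z<.16)
    p=W[m]; print(n,m.sum(),np.histogram(p[:,2],bins=np.arange(.09,.15,.004)))
    t=p[(p[:,2]>.107)&(p[:,2]<.117)]; print(rect(t[:,:2]), rect(p[:,:2]))
print(telemetry.get_obs()["ee_pos"],telemetry.get_obs()["eef_rot"])
E
```

```text
wrist 2585 (array([  15,   38,   45,   66,  171, 1627,  172,  112,  180,   10,   10,
         25,  114,    0]), array([0.09 , 0.094, 0.098, 0.102, 0.106, 0.11 , 0.114, 0.118, 0.122,
       0.126, 0.13 , 0.134, 0.138, 0.142, 0.146]))
[602.9 110.2  35.8  58.6 -10.9] [602.4 111.   37.3  59.7 -10.7]
top 0 (array([0, 0, 0, 0, 0, 0, 0, 0, 0, 0, 0, 0, 0, 0]), array([0.09 , 0.094, 0.098, 0.102, 0.106, 0.11 , 0.114, 0.118, 0.122,
       0.126, 0.13 , 0.134, 0.138, 0.142, 0.146]))
[0. 0. 0. 0. 0.] [0. 0. 0. 0. 0.]
[0.60289734 0.1105963  0.26415693] [ 3.13527155e+00 -1.99888891e-03  1.39394531e+00]
```

Call:
step_arm([
  {"dx":0.2066,"dy":-0.3816,"dz":0,"rx":0,"ry":0,"rz":0,"claw":0},
  {"dx":0.2066,"dy":-0.3816,"dz":0,"rx":0,"ry":0,"rz":0,"claw":0},
  {"dx":0.2066,"dy":-0.3816,"dz":0,"rx":0,"ry":0,"rz":0,"claw":0},
  {"dx":0.2066,"dy":-0.3816,"dz":0,"rx":0,"ry":0,"rz":0,"claw":0},
  {"dx":0.2066,"dy":-0.3816,"dz":0,"rx":0,"ry":0,"rz":0,"claw":0},
  {"dx":0,"dy":0,"dz":0.3,"rx":0,"ry":0,"rz":-0.05,"claw":0},
  {"dx":0,"dy":0,"dz":0.35,"rx":0,"ry":0,"rz":-0.05,"claw":0},
  {"dx":0,"dy":0,"dz":0,"rx":0,"ry":0,"rz":0,"claw":0},
  {"dx":0,"dy":0,"dz":0,"rx":0,"ry":0,"rz":0,"claw":0},
])

```text
time_s: 11.05
ee_pos: [0.4325, 0.2456, 0.1949]
eef_rot: [-3.141, 0.0, 1.549]
force: [-0.3, 0.0, 0.5]
grip_width: 0.0939
grip_force: 0.0
```

```bash
python3 - <<'E'
from h import *
measure()
E
```

```text
tcp [433.  245.8 195.8]
rim large 260 [607.9 149.9  61.5   9.3  -8.5] 0.0429 yaw by deck below
rim large 108 [608.1 139.9  21.6   1.9 -11.5] 0.0432 yaw by deck below
obj 1389 (0.083, 0.092) [433.6 245.5  28.1  48.1  -2.9] top 0.1134 [201. 316.]
obj 202 (0.1, 0.107) [433.5 248.2  11.3  29.6  -1.1] top 0.1134 [201. 316.]
obj 147 (0.106, 0.113) [434.  257.7  10.1  10.4  -1.6] top 0.1134 [201. 316.]
obj 269 (0.1, 0.107) [431.4 103.5  24.9  23.8  -1.1] top 0.1106 [368. 317.]
obj 329 (0.106, 0.113) [431.4 106.4  19.5  18.3  -1.7] top 0.1106 [368. 317.]
```

Call:
step_arm([
  {"dx":0,"dy":0,"dz":0.35,"rx":0,"ry":0,"rz":0,"claw":0},
  {"dx":0,"dy":0,"dz":0.35,"rx":0,"ry":0,"rz":0,"claw":0},
  {"dx":0,"dy":0,"dz":0.3,"rx":0,"ry":0,"rz":0,"claw":0.35},
  {"dx":0,"dy":0,"dz":0.225,"rx":0,"ry":0,"rz":0,"claw":0.35},
  {"dx":0,"dy":0,"dz":0,"rx":0,"ry":0,"rz":0,"claw":0.35},
  {"dx":0,"dy":0,"dz":0,"rx":0,"ry":0,"rz":0,"claw":1},
  {"dx":0,"dy":0,"dz":0,"rx":0,"ry":0,"rz":0,"claw":1},
  {"dx":0,"dy":0,"dz":0,"rx":0,"ry":0,"rz":0,"claw":1},
  {"dx":0,"dy":0,"dz":0,"rx":0,"ry":0,"rz":0,"claw":1},
  {"dx":0,"dy":0,"dz":0,"rx":0,"ry":0,"rz":0,"claw":1},
], grip_force=20)

```text
time_s: 12.1
ee_pos: [0.4327, 0.2458, 0.0724]
eef_rot: [3.141, -0.0, 1.551]
force: [-0.3, 0.2, -0.3]
grip_width: 0.0337
grip_force: 0.0
```

Call:
step_arm([
  {"dx":0,"dy":0,"dz":0,"rx":0,"ry":0,"rz":0,"claw":1},
  {"dx":0,"dy":0,"dz":0,"rx":0,"ry":0,"rz":0,"claw":1},
])

```text
time_s: 12.3
ee_pos: [0.4326, 0.2458, 0.0722]
eef_rot: [3.141, -0.0, 1.551]
force: [0.1, -1.3, 3.7]
grip_width: 0.0284
grip_force: 19.8
```

Call:
step_arm([
  {"dx":0,"dy":0,"dz":-0.1,"rx":0,"ry":0,"rz":0,"claw":1},
  {"dx":0,"dy":0,"dz":-0.3,"rx":0,"ry":0,"rz":0,"claw":1},
  {"dx":0,"dy":0,"dz":-0.4,"rx":0,"ry":0,"rz":0,"claw":1},
  {"dx":0,"dy":0,"dz":-0.4,"rx":0,"ry":0,"rz":0,"claw":1},
  {"dx":0,"dy":0,"dz":-0.2,"rx":0,"ry":0,"rz":0,"claw":1},
  {"dx":0,"dy":0,"dz":-0.1,"rx":0,"ry":0,"rz":0,"claw":1},
])

```text
time_s: 12.9
ee_pos: [0.4328, 0.2458, 0.2243]
eef_rot: [3.139, -0.001, 1.551]
force: [0.5, -0.3, -1.4]
grip_width: 0.0279
grip_force: 19.8
```

Call:
step_arm([
  {"dx":-0.15,"dy":0.1,"dz":0,"rx":0,"ry":0,"rz":0,"claw":1},
  {"dx":-0.35,"dy":0.235,"dz":0,"rx":0,"ry":0,"rz":0,"claw":1},
  {"dx":-0.4,"dy":0.27,"dz":0,"rx":0,"ry":0,"rz":0,"claw":1},
  {"dx":-0.4,"dy":0.27,"dz":0,"rx":0,"ry":0,"rz":0,"claw":1},
  {"dx":-0.4,"dy":0.27,"dz":0,"rx":0,"ry":0,"rz":0,"claw":1},
  {"dx":-0.4,"dy":0.27,"dz":0,"rx":0,"ry":0,"rz":0,"claw":1},
  {"dx":-0.4,"dy":0.27,"dz":0,"rx":0,"ry":0,"rz":0,"claw":1},
  {"dx":-0.284,"dy":0.19,"dz":0,"rx":0,"ry":0,"rz":0.065,"claw":1},
  {"dx":0,"dy":0,"dz":0,"rx":0,"ry":0,"rz":0.066,"claw":1},
  {"dx":0,"dy":0,"dz":0,"rx":0,"ry":0,"rz":0,"claw":1},
])

```text
time_s: 13.9
ee_pos: [0.6142, -0.0371, 0.2204]
eef_rot: [-3.139, 0.0, 1.342]
force: [-0.8, 1.0, -2.0]
grip_width: 0.028
grip_force: 19.8
```

```bash
python3 - <<'E'
from h import *
c,W,H=measure(); print(telemetry.get_obs()["eef_rot"],telemetry.get_obs()["grip_width"])
c,W,H=cloud("scene"); z=W[...,2]
a,b=HUE["compact"]
m=(H[...,0]>=a)&(H[...,0]<=b)&(H[...,1]>110)&(H[...,2]>60)&(abs(z-.043)<.006)&(abs(W[...,0]-.615)<.06)&(abs(W[...,1]+.04)<.07)
print(m.sum(),rect(W[m][:,:2]))
cv2.imwrite("pics/s3.png",cv2.resize(c["img"][100:320,220:460,::-1],(654,600)))
E
```

```text
tcp [614.  -36.3 220.9]
rim large 803 [600.4 100.5  63.7  67.5 -10.2] 0.0436 yaw by deck below
rim compact 635 [617.3 -32.6  54.1  65.  -14.2] 0.0437 yaw by deck below
rim pack 126 [ 658.2 -141.1   10.4   28.9   -9.8] 0.0432 yaw by deck below
obj 188 (0.083, 0.092) [439.4 104.   10.2  23.7 -17.4] top 0.1101 [80. 56.]
obj 641 (0.1, 0.107) [431.8 105.8  27.1  26.5 -15.4] top 0.1101 [80. 56.]
obj 500 (0.106, 0.113) [431.9 105.3  21.4  21.  -15.6] top 0.1101 [80. 56.]
obj 1201 (0.083, 0.092) [439.5   9.   19.4  53.3 -12.1] top 0.0892 [187. 113.]
[-3.13952717e+00  7.74558034e-05  1.34704888e+00] 0.028389927787704494
44 [596.1 -44.   44.   80.2  18.1]
```

View pics/s3.png

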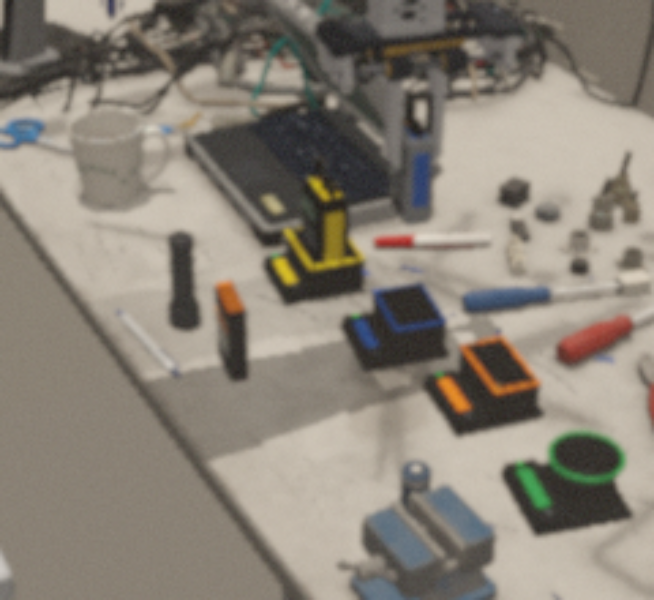

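Call:
step_arm([
  {"dx":-0.007,"dy":0.016,"dz":0.3,"rx":0,"ry":0,"rz":0,"claw":1},
  {"dx":0,"dy":0,"dz":0.35,"rx":0,"ry":0,"rz":0,"claw":1},
  {"dx":0,"dy":0,"dz":0.25,"rx":0,"ry":0,"rz":0,"claw":1},
  {"dx":0,"dy":0,"dz":0.15,"rx":0,"ry":0,"rz":0,"claw":1},
  {"dx":0,"dy":0,"dz":0.15,"rx":0,"ry":0,"rz":0,"claw":1},
  {"dx":0,"dy":0,"dz":0.1,"rx":0,"ry":0,"rz":0,"claw":1},
  {"dx":0,"dy":0,"dz":0.05,"rx":0,"ry":0,"rz":0,"claw":1},
  {"dx":0,"dy":0,"dz":0,"rx":0,"ry":0,"rz":0,"claw":1},
  {"dx":0,"dy":0,"dz":0,"rx":0,"ry":0,"rz":0,"claw":1},
])

```text
time_s: 14.9
ee_pos: [0.6162, -0.0374, 0.0877]
eef_rot: [3.14, -0.0, 1.345]
force: [0.3, 0.1, -2.9]
grip_width: 0.0281
grip_force: 19.8
```

Call:
step_arm([
  {"dx":0,"dy":0,"dz":0.04,"rx":0,"ry":0,"rz":0,"claw":1},
  {"dx":0,"dy":0,"dz":0.03,"rx":0,"ry":0,"rz":0,"claw":1},
  {"dx":0,"dy":0,"dz":0.005,"rx":0,"ry":0,"rz":0,"claw":1},
  {"dx":0,"dy":0,"dz":0,"rx":0,"ry":0,"rz":0,"claw":1},
])

```text
time_s: 15.3
ee_pos: [0.6163, -0.0374, 0.0801]
eef_rot: [3.14, -0.0, 1.345]
force: [0.2, 0.6, 4.7]
grip_width: 0.028
grip_force: 19.9
```

Call:
step_arm([
  {"dx":0,"dy":0,"dz":0,"rx":0,"ry":0,"rz":0,"claw":0.4},
  {"dx":0,"dy":0,"dz":0,"rx":0,"ry":0,"rz":0,"claw":0.4},
  {"dx":0,"dy":0,"dz":0,"rx":0,"ry":0,"rz":0,"claw":0.4},
  {"dx":0,"dy":0,"dz":0,"rx":0,"ry":0,"rz":0,"claw":0.4},
  {"dx":0,"dy":0,"dz":-0.15,"rx":0,"ry":0,"rz":0,"claw":0.3},
  {"dx":0,"dy":0,"dz":-0.4,"rx":0,"ry":0,"rz":0,"claw":0},
  {"dx":0,"dy":0,"dz":-0.45,"rx":0,"ry":0,"rz":0,"claw":0},
  {"dx":0,"dy":0,"dz":-0.45,"rx":0,"ry":0,"rz":0,"claw":0},
  {"dx":0,"dy":0,"dz":-0.2,"rx":0,"ry":0,"rz":0,"claw":0},
])

```text
time_s: 16.2
ee_pos: [0.6165, -0.0374, 0.2505]
eef_rot: [3.135, -0.001, 1.345]
force: [-0.2, 0.5, 0.1]
grip_width: 0.0926
grip_force: 0.0
```

```bash
python3 - <<'E'
from h import *
c,W,H=cloud("wrist"); z=W[...,2]
m=(abs(W[...,0]-.616)<.045)&(abs(W[...,1]+.037)<.05)&(z>.08)&(z<.16)
p=W[m]; print(m.sum(),np.histogram(p[:,2],bins=np.arange(.08,.13,.004)))
t=p[(p[:,2]>.093)&(p[:,2]<.1015)]; print(rect(t[:,:2]))
print(telemetry.get_obs()["ee_pos"])
E
```

```text
1611 (array([ 16,  60,  25, 253, 798,  48, 143, 125,  11,  50,  82,   0]), array([0.08 , 0.084, 0.088, 0.092, 0.096, 0.1  , 0.104, 0.108, 0.112,
       0.116, 0.12 , 0.124, 0.128]))
[616.5 -37.8  27.9  47.5 -13.6]
[ 0.6169983  -0.03747049  0.25223145]
```

Call:
step_arm([
  {"dx":0.012,"dy":-0.365,"dz":0,"rx":0,"ry":0,"rz":0,"claw":0},
  {"dx":0.012,"dy":-0.365,"dz":0,"rx":0,"ry":0,"rz":0,"claw":0},
  {"dx":0.012,"dy":-0.365,"dz":0,"rx":0,"ry":0,"rz":0,"claw":0},
  {"dx":0.012,"dy":-0.365,"dz":0,"rx":0,"ry":0,"rz":0,"claw":0},
  {"dx":0.012,"dy":-0.365,"dz":0,"rx":0,"ry":0,"rz":0,"claw":0},
  {"dx":0,"dy":0,"dz":0.35,"rx":0,"ry":0,"rz":-0.009,"claw":0},
  {"dx":0,"dy":0,"dz":0.35,"rx":0,"ry":0,"rz":0,"claw":0},
  {"dx":0,"dy":0,"dz":0,"rx":0,"ry":0,"rz":0,"claw":0.3},
  {"dx":0,"dy":0,"dz":0,"rx":0,"ry":0,"rz":0,"claw":0.3},
])

```text
time_s: 17.15
ee_pos: [0.4396, 0.0092, 0.1756]
eef_rot: [-3.142, 0.0, 1.359]
force: [-0.2, -0.1, 0.4]
grip_width: 0.0817
grip_force: 0.0
```

```bash
python3 - <<'E'
from h import *
measure(); print(telemetry.get_obs()["eef_rot"])
E
```

```text
tcp [440.    9.2 176.1]
rim large 1002 [600.  100.6  63.7  67.4 -10.5] 0.0433 yaw by deck below
rim compact 909 [615.4 -37.3  55.8  74.3 -13. ] 0.0434 yaw by deck below
obj 958 (0.1, 0.107) [431.4 105.8  26.5  26.6   5.6] top 0.1104 [ 77. 271.]
obj 845 (0.106, 0.113) [431.6 106.   22.2  21.4   8.8] top 0.1104 [ 77. 271.]
obj 1649 (0.083, 0.092) [439.2   9.5  18.6  52.1 -11.6] top 0.0891 [208. 315.]
[ 3.14005915e+00 -2.40392950e-04  1.35926526e+00]
```

Call:
step_arm([
  {"dx":0,"dy":0,"dz":0.35,"rx":0,"ry":0,"rz":0,"claw":0.35},
  {"dx":0,"dy":0,"dz":0.35,"rx":0,"ry":0,"rz":0,"claw":0.4},
  {"dx":0,"dy":0,"dz":0.25,"rx":0,"ry":0,"rz":0,"claw":0.4},
  {"dx":0,"dy":0,"dz":0.15,"rx":0,"ry":0,"rz":0,"claw":0.5},
  {"dx":0,"dy":0,"dz":0,"rx":0,"ry":0,"rz":0,"claw":0.5},
  {"dx":0,"dy":0,"dz":0,"rx":0,"ry":0,"rz":0,"claw":1},
  {"dx":0,"dy":0,"dz":0,"rx":0,"ry":0,"rz":0,"claw":1},
  {"dx":0,"dy":0,"dz":0,"rx":0,"ry":0,"rz":0,"claw":1},
  {"dx":0,"dy":0,"dz":0,"rx":0,"ry":0,"rz":0,"claw":1},
  {"dx":0,"dy":0,"dz":0,"rx":0,"ry":0,"rz":0,"claw":1},
], grip_force=18)

```text
time_s: 18.2
ee_pos: [0.4397, 0.0093, 0.0652]
eef_rot: [3.14, -0.0, 1.359]
force: [-0.5, 0.1, 6.4]
grip_width: 0.0199
grip_force: 18.0
```

Call:
step_arm([
  {"dx":0,"dy":0,"dz":0,"rx":0,"ry":0,"rz":0,"claw":1},
  {"dx":0,"dy":0,"dz":0,"rx":0,"ry":0,"rz":0,"claw":1},
])

```text
time_s: 18.4
ee_pos: [0.4398, 0.0092, 0.0652]
eef_rot: [3.14, -0.0, 1.359]
force: [-1.0, -0.9, 8.3]
grip_width: 0.0199
grip_force: 18.0
```

Call:
step_arm([
  {"dx":0,"dy":0,"dz":-0.1,"rx":0,"ry":0,"rz":0,"claw":1},
  {"dx":0,"dy":0,"dz":-0.3,"rx":0,"ry":0,"rz":0,"claw":1},
  {"dx":0,"dy":0,"dz":-0.4,"rx":0,"ry":0,"rz":0,"claw":1},
  {"dx":0,"dy":0,"dz":-0.4,"rx":0,"ry":0,"rz":0,"claw":1},
  {"dx":0,"dy":0,"dz":-0.2,"rx":0,"ry":0,"rz":0,"claw":1},
  {"dx":0,"dy":0,"dz":-0.1,"rx":0,"ry":0,"rz":0,"claw":1},
])

```text
time_s: 19.0
ee_pos: [0.4396, 0.0093, 0.2168]
eef_rot: [3.139, -0.0, 1.359]
force: [0.3, 0.6, -2.0]
grip_width: 0.0201
grip_force: 18.0
```

Call:
step_arm([
  {"dx":-0.09,"dy":0.16,"dz":0,"rx":0,"ry":0,"rz":0,"claw":1},
  {"dx":-0.18,"dy":0.32,"dz":0,"rx":0,"ry":0,"rz":0,"claw":1},
  {"dx":-0.22,"dy":0.4,"dz":0,"rx":0,"ry":0,"rz":0,"claw":1},
  {"dx":-0.22,"dy":0.4,"dz":0,"rx":0,"ry":0,"rz":0,"claw":1},
  {"dx":-0.22,"dy":0.4,"dz":0,"rx":0,"ry":0,"rz":0,"claw":1},
  {"dx":-0.18,"dy":0.32,"dz":0,"rx":0,"ry":0,"rz":0,"claw":1},
  {"dx":-0.162,"dy":0.279,"dz":0,"rx":0,"ry":0,"rz":-0.018,"claw":1},
  {"dx":0,"dy":0,"dz":0,"rx":0,"ry":0,"rz":0,"claw":1},
  {"dx":0,"dy":0,"dz":0,"rx":0,"ry":0,"rz":0,"claw":1},
])

```text
time_s: 19.9
ee_pos: [0.635, -0.1629, 0.2128]
eef_rot: [-3.139, -0.0, 1.387]
force: [0.6, -0.0, -2.2]
grip_width: 0.02
grip_force: 18.0
```

```bash
python3 - <<'E'
from h import *
c,W,H=measure(); print(telemetry.get_obs()["eef_rot"],telemetry.get_obs()["grip_width"])
cv2.imwrite("pics/w4.png",c["img"][:,:,::-1])
E
```

```text
tcp [ 634.9 -162.5  213.5]
rim compact 1183 [615.8 -37.9  55.4  75.  -13.5] 0.0437 yaw by deck below
rim pack 837 [ 636.6 -163.4   46.9   80.5  -11. ] 0.0437 yaw by deck below
[-3.13966946e+00 -3.16590745e-04  1.38749179e+00] 0.019879647482424594
```

View pics/w4.png

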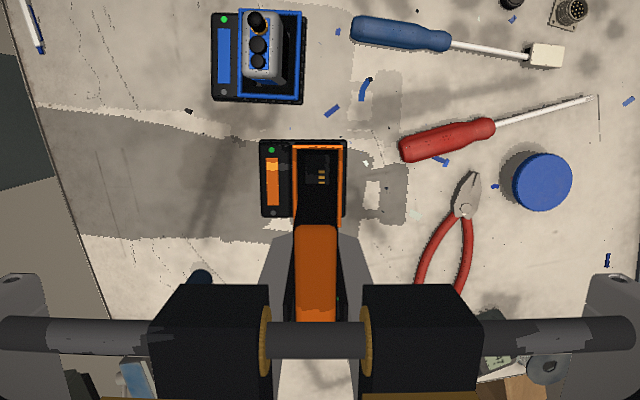

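Call:
step_arm([
  {"dx":-0.005,"dy":0.014,"dz":0.3,"rx":0,"ry":0,"rz":0,"claw":1},
  {"dx":0,"dy":0,"dz":0.35,"rx":0,"ry":0,"rz":0,"claw":1},
  {"dx":0,"dy":0,"dz":0.25,"rx":0,"ry":0,"rz":0,"claw":1},
  {"dx":0,"dy":0,"dz":0.15,"rx":0,"ry":0,"rz":0,"claw":1},
  {"dx":0,"dy":0,"dz":0.15,"rx":0,"ry":0,"rz":0,"claw":1},
  {"dx":0,"dy":0,"dz":0.1,"rx":0,"ry":0,"rz":0,"claw":1},
  {"dx":0,"dy":0,"dz":0.05,"rx":0,"ry":0,"rz":0,"claw":1},
  {"dx":0,"dy":0,"dz":0,"rx":0,"ry":0,"rz":0,"claw":1},
  {"dx":0,"dy":0,"dz":0,"rx":0,"ry":0,"rz":0,"claw":1},
])

```text
time_s: 20.85
ee_pos: [0.6371, -0.1637, 0.0802]
eef_rot: [3.14, 0.0, 1.388]
force: [-0.2, 0.1, -1.3]
grip_width: 0.0199
grip_force: 18.0
```

Call:
step_arm([
  {"dx":0,"dy":0,"dz":0.04,"rx":0,"ry":0,"rz":0,"claw":1},
  {"dx":0,"dy":0,"dz":0.03,"rx":0,"ry":0,"rz":0,"claw":1},
  {"dx":0,"dy":0,"dz":0.003,"rx":0,"ry":0,"rz":0,"claw":1},
  {"dx":0,"dy":0,"dz":0,"rx":0,"ry":0,"rz":0,"claw":1},
])

```text
time_s: 21.25
ee_pos: [0.6371, -0.1638, 0.0729]
eef_rot: [3.14, 0.0, 1.388]
force: [-1.2, 0.0, 5.6]
grip_width: 0.02
grip_force: 18.0
```

Call:
step_arm([
  {"dx":0,"dy":0,"dz":0,"rx":0,"ry":0,"rz":0,"claw":0.5},
  {"dx":0,"dy":0,"dz":0,"rx":0,"ry":0,"rz":0,"claw":0.5},
  {"dx":0,"dy":0,"dz":0,"rx":0,"ry":0,"rz":0,"claw":0.5},
  {"dx":0,"dy":0,"dz":0,"rx":0,"ry":0,"rz":0,"claw":0.5},
  {"dx":0,"dy":0,"dz":-0.15,"rx":0,"ry":0,"rz":0,"claw":0.4},
  {"dx":0,"dy":0,"dz":-0.4,"rx":0,"ry":0,"rz":0,"claw":0},
  {"dx":0,"dy":0,"dz":-0.45,"rx":0,"ry":0,"rz":0,"claw":0},
  {"dx":0,"dy":0,"dz":-0.45,"rx":0,"ry":0,"rz":0,"claw":0},
  {"dx":0,"dy":0,"dz":-0.3,"rx":0,"ry":0,"rz":0,"claw":0},
])

```text
time_s: 22.15
ee_pos: [0.6369, -0.1637, 0.2523]
eef_rot: [3.137, 0.001, 1.388]
force: [0.5, -0.1, 0.8]
grip_width: 0.0833
grip_force: 0.0
```

```bash
python3 - <<'E'
from h import *
c,W,H=cloud("wrist"); z=W[...,2]
m=(abs(W[...,0]-.637)<.045)&(abs(W[...,1]+.163)<.05)&(z>.06)&(z<.16)
p=W[m]; print(m.sum(),np.histogram(p[:,2],bins=np.arange(.08,.13,.004)))
t=p[(p[:,2]>.09)]; print(rect(t[:,:2]))
print(telemetry.get_obs()["ee_pos"])
E
```

```text
1285 (array([ 18,   7, 137, 772, 261,   0,   0,   0,   0,   0,   0,   0]), array([0.08 , 0.084, 0.088, 0.092, 0.096, 0.1  , 0.104, 0.108, 0.112,
       0.116, 0.12 , 0.124, 0.128]))
[ 637.4 -163.4   19.3   52.4   -9.7]
[ 0.63785757 -0.16398789  0.25680797]
```

Call:
step_arm([
  {"dx":0.285,"dy":-0.314,"dz":0,"rx":0,"ry":0,"rz":0,"claw":0},
  {"dx":0.285,"dy":-0.314,"dz":0,"rx":0,"ry":0,"rz":0,"claw":0},
  {"dx":0.285,"dy":-0.314,"dz":0,"rx":0,"ry":0,"rz":0,"claw":0},
  {"dx":0.285,"dy":-0.314,"dz":0,"rx":0,"ry":0,"rz":0,"claw":0},
  {"dx":0.285,"dy":-0.314,"dz":0,"rx":0,"ry":0,"rz":0,"claw":0},
  {"dx":0.285,"dy":-0.314,"dz":0,"rx":0,"ry":0,"rz":0,"claw":0},
  {"dx":0.285,"dy":-0.314,"dz":0,"rx":0,"ry":0,"rz":0,"claw":0},
  {"dx":0.285,"dy":-0.314,"dz":0.3,"rx":0,"ry":0,"rz":0,"claw":0},
  {"dx":0,"dy":0,"dz":0.3,"rx":0,"ry":0,"rz":0,"claw":0.3},
  {"dx":0,"dy":0,"dz":0,"rx":0,"ry":0,"rz":0,"claw":0.3},
])

```text
time_s: 23.2
ee_pos: [0.4305, 0.1054, 0.1865]
eef_rot: [-3.138, 0.001, 1.389]
force: [-0.0, 0.1, 0.5]
grip_width: 0.0814
grip_force: 0.0
```

```bash
python3 - <<'E'
from h import *
measure(); print(telemetry.get_obs()["eef_rot"])
E
```

```text
tcp [431.8 105.1 188.4]
rim large 1102 [601.4 110.7  63.4  87.2 -11.2] 0.0434 yaw by deck below
rim compact 367 [622.   -9.1  56.2  20.6  -9.9] 0.0434 yaw by deck below
obj 55 (0.083, 0.092) [432.3 115.3  21.6   6.3  -4.9] top 0.1102 [208. 317.]
obj 665 (0.1, 0.107) [431.7 106.   26.   26.5 -11.1] top 0.1102 [208. 317.]
obj 592 (0.106, 0.113) [431.5 106.1  20.5  22.6  28.2] top 0.1102 [208. 317.]
[-3.14022068e+00  5.41916953e-04  1.38826044e+00]
```

Call:
step_arm([
  {"dx":0.009,"dy":0,"dz":0.35,"rx":0,"ry":0,"rz":0,"claw":0.35},
  {"dx":0,"dy":0,"dz":0.35,"rx":0,"ry":0,"rz":0,"claw":0.4},
  {"dx":0,"dy":0,"dz":0.2,"rx":0,"ry":0,"rz":0,"claw":0.4},
  {"dx":0,"dy":0,"dz":0.09,"rx":0,"ry":0,"rz":0,"claw":0.4},
  {"dx":0,"dy":0,"dz":0,"rx":0,"ry":0,"rz":0,"claw":0.4},
  {"dx":0,"dy":0,"dz":0,"rx":0,"ry":0,"rz":0,"claw":1},
  {"dx":0,"dy":0,"dz":0,"rx":0,"ry":0,"rz":0,"claw":1},
  {"dx":0,"dy":0,"dz":0,"rx":0,"ry":0,"rz":0,"claw":1},
  {"dx":0,"dy":0,"dz":0,"rx":0,"ry":0,"rz":0,"claw":1},
  {"dx":0,"dy":0,"dz":0,"rx":0,"ry":0,"rz":0,"claw":1},
], grip_force=18)

```text
time_s: 24.25
ee_pos: [0.4326, 0.106, 0.0898]
eef_rot: [3.141, -0.0, 1.388]
force: [-1.0, 0.2, 5.4]
grip_width: 0.0284
grip_force: 18.0
```

Call:
step_arm([
  {"dx":0,"dy":0,"dz":0,"rx":0,"ry":0,"rz":0,"claw":1},
  {"dx":0,"dy":0,"dz":0,"rx":0,"ry":0,"rz":0,"claw":1},
])

```text
time_s: 24.45
ee_pos: [0.4326, 0.106, 0.0898]
eef_rot: [3.141, -0.0, 1.388]
force: [-1.0, 0.5, 6.1]
grip_width: 0.0279
grip_force: 18.1
```

Call:
step_arm([
  {"dx":0,"dy":0,"dz":-0.1,"rx":0,"ry":0,"rz":0,"claw":1},
  {"dx":0,"dy":0,"dz":-0.3,"rx":0,"ry":0,"rz":0,"claw":1},
  {"dx":0,"dy":0,"dz":-0.4,"rx":0,"ry":0,"rz":0,"claw":1},
  {"dx":0,"dy":0,"dz":-0.4,"rx":0,"ry":0,"rz":0,"claw":1},
  {"dx":0,"dy":0,"dz":-0.3,"rx":0,"ry":0,"rz":0,"claw":1},
  {"dx":0,"dy":0,"dz":-0.1,"rx":0,"ry":0,"rz":0,"claw":1},
])

```text
time_s: 25.05
ee_pos: [0.433, 0.106, 0.2524]
eef_rot: [3.137, -0.001, 1.388]
force: [-0.6, 0.3, -2.7]
grip_width: 0.0279
grip_force: 17.9
```

Call:
step_arm([
  {"dx":-0.15,"dy":0.1,"dz":0,"rx":0,"ry":0,"rz":0,"claw":1},
  {"dx":-0.3,"dy":0.21,"dz":0,"rx":0,"ry":0,"rz":0,"claw":1},
  {"dx":-0.36,"dy":0.25,"dz":0,"rx":0,"ry":0,"rz":0,"claw":1},
  {"dx":-0.36,"dy":0.25,"dz":0,"rx":0,"ry":0,"rz":0,"claw":1},
  {"dx":-0.36,"dy":0.25,"dz":0,"rx":0,"ry":0,"rz":0,"claw":1},
  {"dx":-0.36,"dy":0.25,"dz":0,"rx":0,"ry":0,"rz":0,"claw":1},
  {"dx":-0.36,"dy":0.25,"dz":0,"rx":0,"ry":0,"rz":0,"claw":1},
  {"dx":-0.36,"dy":0.25,"dz":0,"rx":0,"ry":0,"rz":0,"claw":1},
  {"dx":-0.36,"dy":0.25,"dz":0,"rx":0,"ry":0,"rz":0,"claw":1},
  {"dx":-0.36,"dy":0.25,"dz":0,"rx":0,"ry":0,"rz":0,"claw":1},
])

```text
time_s: 26.05
ee_pos: [0.599, -0.2652, 0.2477]
eef_rot: [-3.14, -0.001, 1.388]
force: [0.3, 0.1, -0.9]
grip_width: 0.0282
grip_force: 17.9
```

Call:
step_arm([
  {"dx":-0.266,"dy":0.17,"dz":0,"rx":0,"ry":0,"rz":0,"claw":1},
  {"dx":-0.14,"dy":0.085,"dz":0,"rx":0,"ry":0,"rz":0,"claw":1},
  {"dx":0,"dy":0,"dz":0,"rx":0,"ry":0,"rz":0,"claw":1},
  {"dx":0,"dy":0,"dz":0,"rx":0,"ry":0,"rz":0,"claw":1},
])

```text
time_s: 26.45
ee_pos: [0.6162, -0.3076, 0.2479]
eef_rot: [-3.14, -0.001, 1.388]
force: [0.9, -0.4, -2.4]
grip_width: 0.0278
grip_force: 17.9
```

```bash
python3 - <<'E'
from h import *
c,W,H=measure(); print(telemetry.get_obs()["eef_rot"],telemetry.get_obs()["grip_width"])
z=W[...,2]; a,b=HUE["torch"]
m=(H[...,0]>=a)&(H[...,0]<=b)&(H[...,1]>110)&(H[...,2]>60)&(abs(z-.043)<.005)&(abs(W[...,0]-.617)<.045)&(abs(W[...,1]+.308)<.045)
p=W[m][:,:2]*1000
from scipy.optimize import least_squares
f=least_squares(lambda q:np.hypot(p[:,0]-q[0],p[:,1]-q[1])-q[2],[617,-308,32],loss="soft_l1"); print(f.x,len(p),p.min(0),p.max(0))
cv2.imwrite("pics/w5.png",c["img"][:,:,::-1])
E
```

```text
tcp [ 616.3 -307.2  248.5]
rim pack 853 [ 634.8 -169.5   47.1   68.9  -10.7] 0.0436 yaw by deck below
rim torch 521 [ 622.  -305.9   66.2   56.2  -24.7] 0.0455 yaw by deck below
[-3.14041166e+00 -5.44793938e-04  1.38815489e+00] 0.028178281246760382
[ 619.94712849 -310.65926564   31.47483912] 546 [ 586.58111754 -341.95129435] [ 653.08896715 -277.336663  ]
```

View pics/w5.png

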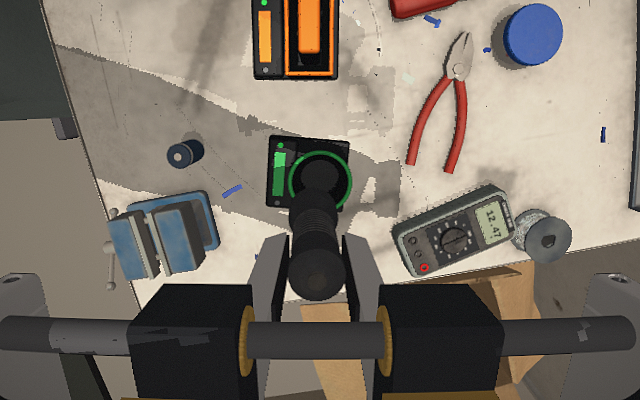

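Call:
step_arm([
  {"dx":-0.022,"dy":0.036,"dz":0.2,"rx":0,"ry":0,"rz":0,"claw":1},
  {"dx":0,"dy":0,"dz":0.35,"rx":0,"ry":0,"rz":0,"claw":1},
  {"dx":0,"dy":0,"dz":0.3,"rx":0,"ry":0,"rz":0,"claw":1},
  {"dx":0,"dy":0,"dz":0.2,"rx":0,"ry":0,"rz":0,"claw":1},
  {"dx":0,"dy":0,"dz":0.15,"rx":0,"ry":0,"rz":0,"claw":1},
  {"dx":0,"dy":0,"dz":0.1,"rx":0,"ry":0,"rz":0,"claw":1},
  {"dx":0,"dy":0,"dz":0.1,"rx":0,"ry":0,"rz":0,"claw":1},
  {"dx":0,"dy":0,"dz":0,"rx":0,"ry":0,"rz":0,"claw":1},
  {"dx":0,"dy":0,"dz":0,"rx":0,"ry":0,"rz":0,"claw":1},
])

```text
time_s: 27.4
ee_pos: [0.6199, -0.3111, 0.11]
eef_rot: [3.141, 0.0, 1.388]
force: [0.5, -0.2, -1.0]
grip_width: 0.0284
grip_force: 17.9
```

Call:
step_arm([
  {"dx":0,"dy":0,"dz":0.06,"rx":0,"ry":0,"rz":0,"claw":1},
  {"dx":0,"dy":0,"dz":0.04,"rx":0,"ry":0,"rz":0,"claw":1},
  {"dx":0,"dy":0,"dz":0.02,"rx":0,"ry":0,"rz":0,"claw":1},
  {"dx":0,"dy":0,"dz":0.003,"rx":0,"ry":0,"rz":0,"claw":1},
  {"dx":0,"dy":0,"dz":0,"rx":0,"ry":0,"rz":0,"claw":1},
])

```text
time_s: 27.9
ee_pos: [0.6198, -0.3112, 0.0979]
eef_rot: [3.141, 0.001, 1.388]
force: [-1.7, 0.4, 4.2]
grip_width: 0.0278
grip_force: 18.1
```

Seated on the floor; release and rise.

Call:
step_arm([
  {"dx":0,"dy":0,"dz":0,"rx":0,"ry":0,"rz":0,"claw":0.4},
  {"dx":0,"dy":0,"dz":0,"rx":0,"ry":0,"rz":0,"claw":0.4},
  {"dx":0,"dy":0,"dz":0,"rx":0,"ry":0,"rz":0,"claw":0.4},
  {"dx":0,"dy":0,"dz":0,"rx":0,"ry":0,"rz":0,"claw":0.4},
  {"dx":0,"dy":0,"dz":-0.15,"rx":0,"ry":0,"rz":0,"claw":0.4},
  {"dx":0,"dy":0,"dz":-0.4,"rx":0,"ry":0,"rz":0,"claw":0.2},
  {"dx":0,"dy":0,"dz":-0.45,"rx":0,"ry":0,"rz":0,"claw":0},
  {"dx":0,"dy":0,"dz":-0.45,"rx":0,"ry":0,"rz":0,"claw":0},
  {"dx":0,"dy":0,"dz":-0.3,"rx":0,"ry":0,"rz":0,"claw":0},
])

```text
time_s: 28.8
ee_pos: [0.6198, -0.311, 0.2773]
eef_rot: [3.137, 0.002, 1.388]
force: [-0.9, 0.0, 0.1]
grip_width: 0.0848
grip_force: 0.0
```

```bash
python3 - <<'E'
from h import *
c,W,H=cloud("wrist"); z=W[...,2]
m=(abs(W[...,0]-.62)<.03)&(abs(W[...,1]+.31)<.03)&(z>.08)&(z<.16)
p=W[m]; print(m.sum(),np.histogram(p[:,2],bins=np.arange(.08,.14,.004)),rect(p[p[:,2]>.112][:,:2]))
print(telemetry.get_obs()["ee_pos"])
a=c["img"][:,:,::-1]
s=viewer.camera("scene")["img"][100:320,220:460,::-1]
cv2.imwrite("pics/f.png",cv2.resize(s,(654,600),interpolation=cv2.INTER_CUBIC))
E
```

```text
747 (array([ 17,  35,  15,  16,   1,   8,  25,  86, 426, 118,   0,   0,   0,
         0,   0]), array([0.08 , 0.084, 0.088, 0.092, 0.096, 0.1  , 0.104, 0.108, 0.112,
       0.116, 0.12 , 0.124, 0.128, 0.132, 0.136, 0.14 ])) [ 618.9 -310.7   25.6   25.6   -1.3]
[ 0.62042844 -0.31135902  0.28193385]
```

View pics/f.png

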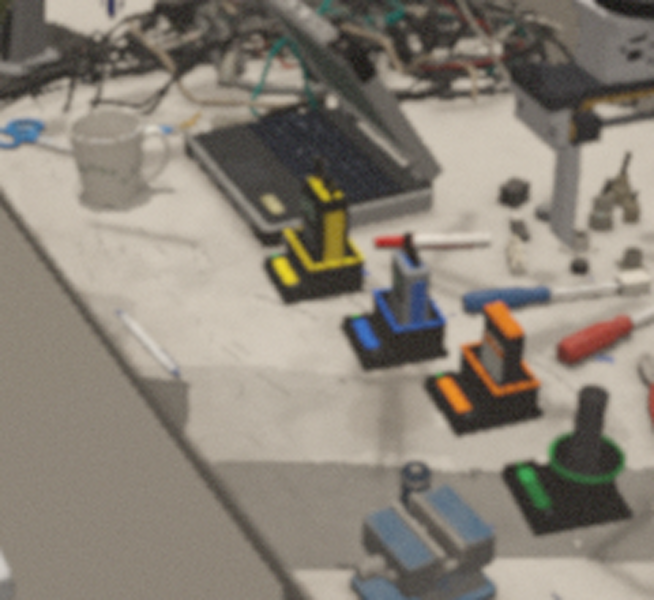

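```bash
python3 -c "
from station import hand_in
print(hand_in())"
```

```text
the job is handed in; nothing more can be done
None
```

The large radio, compact radio, spare pack and torch are each in their own charger, placed in that order. Depth readings show each down to its pocket floor and the last picture shows them upright. The mug and dry cell were not touched, and I handed the job in at about 29 s of robot time.

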